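# Tighten the loose glaze jar cap and shelve the jar

## Robot

A 6-joint arm with a two-finger parallel gripper is mounted at the origin on the work surface. World frame = base frame: x ahead of the robot, y to its left, z up, the work surface at z = 0. Lengths are in mm, angles in rad, forces in N, time in s.
With the tool pointing down it reaches from about 250 to 800 mm from the base axis. Payload 8.5 kg.
Tool frame: the origin (TCP) lies at the very end of the fingers, on their centre line; the grasp point (between the pads) lies 19 mm behind it; x points along the fingers, y is the direction in which the jaws open and shut, and the axes are right-handed (so a half turn about x gives the same grasp; the last joint's range is limited). The gripper opens to 85 mm and grips with 20 to 120 N. Pads are 22 mm wide; open, the fingers measure 114 mm over their backs; the gripper's body (76 mm by 85 mm) begins 54 mm behind the grasp point. The pads swing forward as they close: fully open they stand 13 mm farther back than shut.
Start: joints at [-1.194, 0.238, -0.013, 1.319, 0, 1.571], TCP at [193.153, -488.126, 197.876] pointing down, gripper open.
Joint ranges: [-2.66, 2.66], [-1.03, 1.9], [-1.14, 1.46], [-1.82, 2.27], [-1.45, 1.34], [-3.14, 3.14]. Speed limits (rad/s): [2.22, 2.22, 2.79, 3.14, 3.14, 3.14].

## Interface

Orientations are given as a 3x3 rotation matrix whose columns are the frame's x, y, z axes.
In Python, from plant import arm, imaging, ticket gives the robot as it stands.
- The arm moves only by the tool carry_out, never from a script. Its argument "targets" is a list of rows, each a list of 3 entries, a list of its own where there are three numbers: the opening, from 0 (shut) to 1 (fully open), then the shift along the world's x, y, z in units of 30 mm (1.0 is 30 mm), then the turn about the world's z in units of 5 degrees (1.0 is 5 degrees). In form: [[grip, [x, y, z], twist], ...]. A call has exactly 8 rows; each row shifts and turns the commanded pose from where the row before left it; what a row does not reach is not made up. A row lasts 1/8 s, in which the tool goes at most 62.5 mm and 10.7 degrees, less where a joint would pass 70% of its speed; a pose out of reach is approached as far as the arm can. A call is refused whole if a number of a shift passes 1 or a number of a turn 1, either way. A call with a gripper value outside its range is refused whole. The fingers move at their own pace and stop on an object; "grip_force" is the grip in N (left out, the last holds). Time passes only in rows, so rows that do not move let the fingers close, or fill a call up. It gives the time, the measured TCP pose, the force and the opening at its end, in the units of the state.
- arm.sense(): the state, without advancing time (a new reading comes with each control period).
- imaging.snapshot(name): name is "scene" or "top" or "wrist"; returns the picture (480x640x3 uint8, red, green, blue); there is no depth.
- imaging.get_calibration(name): a dict with "mtx" (3x3 intrinsics, pixels), "xyz" and "attitude" of the camera in the world; the wrist camera has in their place "tool_from_camera" (4x4, takes a point from camera to tool coordinates, whose origin is the TCP and whose axes are the tool frame's). Camera axes: x right, y up, looking along -z (the intrinsics and any distortion apply to the point x, -y, -z); pixel columns grow to the right and rows downward; lengths in mm; the calibration is good to about 2 mm. The wrist camera is an equidistant fisheye: a pixel r from the principal point sees the ray r / f radians off the axis. A picture is of the moment at which its call begins: read the wrist's pose just before it. get_calibration takes no time and is no camera call.
- ticket.job_done(): hands the job in, once; it reports no verdict.
The state is a dict: "clock": time; "joints": joint angles; "dq": joint speeds; "joint_torque": joint torques, N m; "tool_pos": TCP position; "ee_rot": TCP orientation; "ft_force": force on the tool from outside, world axes, zero at the start; "torque": the same for the moment, N m; "gripper_width": finger opening in mm.
Only numpy, scipy, OpenCV 4.12 (cv2) and the standard library are available. Lean on these libraries where they do the work, as an engineer would, in place of code of your own. Each camera call takes 0.05 s, during which the arm holds its last target.

## Task

Three glaze jars stand on the tiled bench and one of them has a loose cap: its wooden wing stands askew instead of lying in line with the jar's two ears. Turn that cap clockwise until it is fully tight while the jar still stands on the bench, then set the jar down upright (do not drop it) in the middle of the empty bay of the low wooden shelf and let go, leaving the two tight jars where they are.

Things in the scene. Friction and masses are not known exactly. Their poses are not given: they have to be found in the camera images.
- jar_wing (a point): Grip point on the wooden wing of the loose cap. Wing 50 mm long, 14 thick, 40 tall, on a grey cap 54 mm across; round terracotta jar 72 mm across, 126 tall in all, 0.4 to 0.8 kg, two opposite ears (102 mm over them). Point: on the jar's axis, 110 mm above its foot, 24 above the cap's disc, 16 below the wing's top. x along the wing, y across it, z up. The cap stays on: the jar can be lifted by it.
- glaze_jar_cap (a joint): Turn of the loose cap on its jar, rad, growing clockwise seen from above: 0 is fully tight (hard stop, wing in line with the ears), negative is loose; starts between -1.2 and -0.8. Friction about 0.02 N m, less than spinning the standing jar takes; the cap has 4 mm of play up and down (starts down; lifted further, the jar rises). At the stop the whole jar turns along, which does no harm.
- shelf_bay (a point): Middle of the empty bay of the fixed low two-bay wooden shelf, on its board's top face, 60 mm above the bench. x to the shelf's back, y to its left, z up. Clear 200 mm along x, 160 along y, between strips 10 mm tall; a back rail 35 mm tall at 100 mm along x. The other bay, centred 176 mm along -y, holds a fixed jar of the same shape.
- tight_jar_a_wing (a point): Same point on the wing of a jar of the same shape and size whose cap is tight (wing along x, in line with its ears), loose on the bench. To be left alone.
- tight_jar_b_wing (a point): Same point on the wing of the other tight jar, loose on the bench. To be left alone.

How it is judged (in metres and radians):
On the way, in this order (a step that is already met when the one before it is completed fails the run):
1. the loose cap is fully tight (within 10 degrees) while its jar still stands on the bench (value of joint glaze_jar_cap above -0.17 rad and height (world z) of jar_wing below 0.125 m), for 0.2 s.
2. the jar is brought down to the board of the empty bay (foot within 12 mm) while still held (horizontal distance between jar_wing and shelf_bay below 0.03 m and z of jar_wing in the frame of shelf_bay below 0.122 m and contact force between the fingers and anything else above 0.5 N), for 0.05 s.
At the end, for the whole second after the job is handed in: The cap is within 10 degrees of fully tight, and its jar stands upright (within 6 degrees) and released on the board of the empty bay, its axis within 30 mm of the bay's middle (value of joint glaze_jar_cap above -0.17 rad and horizontal distance between jar_wing and shelf_bay below 0.03 m and z of jar_wing in the frame of shelf_bay between 0.104 and 0.116 m and angle between jar_wing's own z axis and vertical below 0.1 rad); the robot touches nothing.
It fails at once if a tight jar is moved more than 30 mm (distance of any of tight_jar_a_wing, tight_jar_b_wing from where it was at the start of the episode above 0.03 m).
It also fails if it takes over 37 s, if anything falls off the work surface, if the arm or the gripper's body presses on something with over 40 N, if the wrist force passes 120 N, or if a joint passes its speed limit or range.

## Working session

There is one attempt and no reset: what is moved stays moved. The work goes in short steps, Python scripts to look and compute and a tool call to move; the robot and the scene stay as the last step left them, time stands still between calls to the robot, and variables do not carry over. Pictures are saved under pics/ and viewed, and the job is handed in when it is done.

Besides the shell and the picture viewer there is one more tool, called after "Request:" as name([rows], argument=value, ...), one row to a line, values as JSON. carry_out: Moves the arm, as the interface text tells. Its arguments: {"type":"object","properties":{"targets":{"type":"array","items":{"type":"array"}},"grip_force":{"type":"number"}},"required":["targets"]}

```bash
mkdir -p pics; ls
python3 - <<'E'
from plant import arm, imaging, ticket
import cv2
print(arm.sense())
for n in("scene","top","wrist"):
    cv2.imwrite(f"pics/{n}0.png",imaging.snapshot(n)[:,:,::-1]); print(n,imaging.get_calibration(n))
E
```

```text
pics
{'clock': 0.0, 'joints': array([-1.19397604e+00,  2.38808364e-01, -1.42612575e-02,  1.31920615e+00,
        1.82146225e-07,  1.57079242e+00]), 'dq': array([ 5.51428045e-04,  5.70633524e-04,  7.83117610e-04,  6.34771967e-05,
        7.00250827e-04, -1.38975648e-03]), 'joint_torque': array([-2.24202731e-04, -5.38780832e+01,  3.46434760e+01,  1.85744371e-02,
        2.12839547e-05,  3.05350045e-05]), 'tool_pos': array([ 193.00882605, -487.72789571,  197.26047107]), 'ee_rot': array([[-5.44215421e-04,  3.67968941e-01, -9.29837923e-01],
       [ 1.37571261e-03, -9.29836905e-01, -3.67969343e-01],
       [-9.99998906e-01, -1.47944434e-03, -1.87926949e-07]]), 'ft_force': array([ 0.71468799, -0.48707768, -0.45423159]), 'torque': array([-0.06041852, -0.01709856, -0.03925881]), 'gripper_width': 85.18539498794566}
scene {'mtx': array([[579.06374378,   0.        , 326.52340868],
       [  0.        , 579.06374378, 239.30577588],
       [  0.        ,   0.        ,   1.        ]]), 'xyz': array([1275.79083004,  469.53520512,  916.66064436]), 'attitude': array([[-0.46237866, -0.61066544,  0.642
[... 322 characters left out ...]
33651696]), 'attitude': array([[-0.00894894,  0.99382979, -0.1105544 ],
       [-0.99990822, -0.00776902,  0.01109889],
       [ 0.0101715 ,  0.11064357,  0.9938081 ]])}
wrist {'mtx': array([[371.64829954,   0.        , 318.98160529],
       [  0.        , 371.64829954, 232.7219546 ],
       [  0.        ,   0.        ,   1.        ]]), 'tool_from_camera': array([[ 1.34999556e-03,  3.14404193e-01, -9.49288250e-01,
        -1.76155908e+02],
       [ 9.99998921e-01,  1.25913608e-04,  1.46381447e-03,
        -3.21959244e-01],
       [ 5.79757713e-04, -9.49289201e-01, -3.14403683e-01,
        -8.03781037e+01],
       [ 0.00000000e+00,  0.00000000e+00,  0.00000000e+00,
         1.00000000e+00]])}
```

View pics/top0.png

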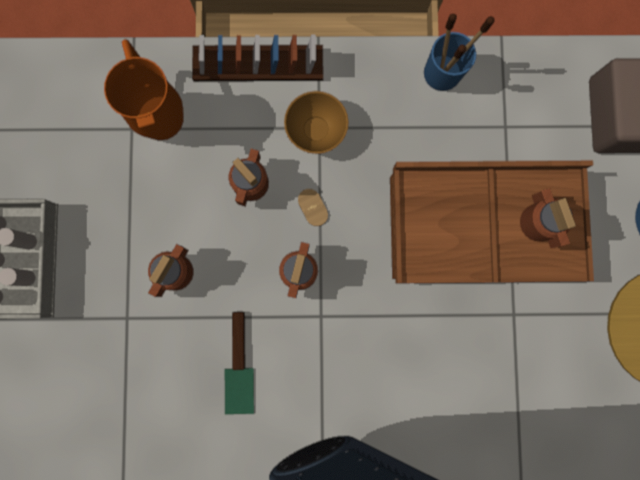

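View pics/scene0.png

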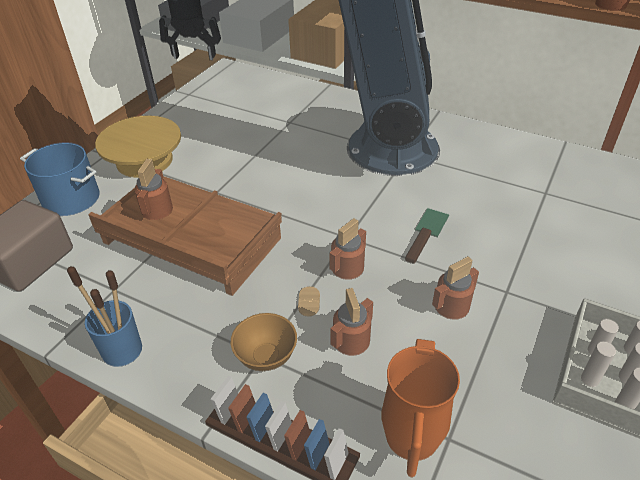

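View pics/wrist0.png

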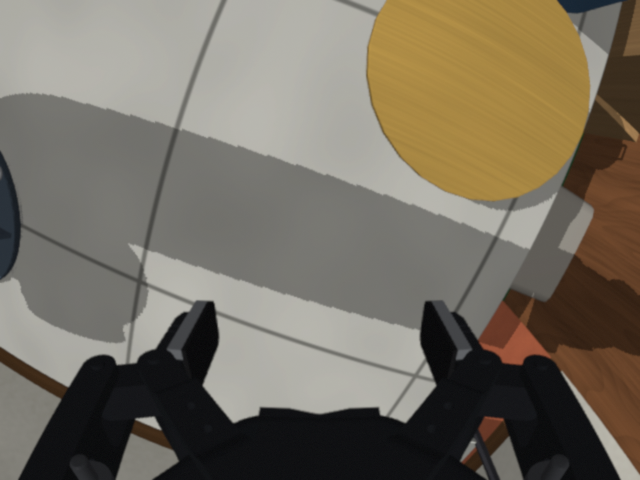

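Of the jars in the top view, the one near (247,178) has the askew wing; those at (170,270) and (298,269) are in line. The empty bay is the left one, around (445,225). Next I'll zoom in to measure.

```bash
cat > h.py <<'E'
import numpy as np, cv2
from plant import arm, imaging, ticket
def ray(n,uv):
    c=imaging.get_calibration(n); m=c["mtx"]
    d=np.array([(uv[0]-m[0,2])/m[0,0],-(uv[1]-m[1,2])/m[1,1],-1.])
    return np.array(c["xyz"]),np.array(c["attitude"])@d
def onz(n,uv,z):
    o,d=ray(n,uv); return o+d*(z-o[2])/d[2]
def proj(n,P):
    c=imaging.get_calibration(n); m=c["mtx"]
    q=np.array(c["attitude"]).T@(np.asarray(P,float)-c["xyz"]); 
    return m[0,0]*q[0]/-q[2]+m[0,2], m[1,1]*-q[1]/-q[2]+m[1,2]
E
python3 - <<'E'
import cv2,numpy as np
a=cv2.imread("pics/top0.png"); 
cv2.imwrite("pics/topz.png",cv2.resize(a[130:310,130:340],None,fx=3.8,fy=3.3*1,interpolation=cv2.INTER_CUBIC)[:600])
cv2.imwrite("pics/topz.png",cv2.resize(a[140:220,200:300],None,fx=7,fy=7,interpolation=cv2.INTER_CUBIC))
cv2.imwrite("pics/tops.png",cv2.resize(a[150:300,380:610],None,fx=3.4,fy=3.4,interpolation=cv2.INTER_CUBIC))
b=cv2.imread("pics/scene0.png")
cv2.imwrite("pics/scz.png",cv2.resize(b[270:370,300:400],None,fx=6,fy=6,interpolation=cv2.INTER_CUBIC))
E
```

```text
(no output)
```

View pics/topz.png

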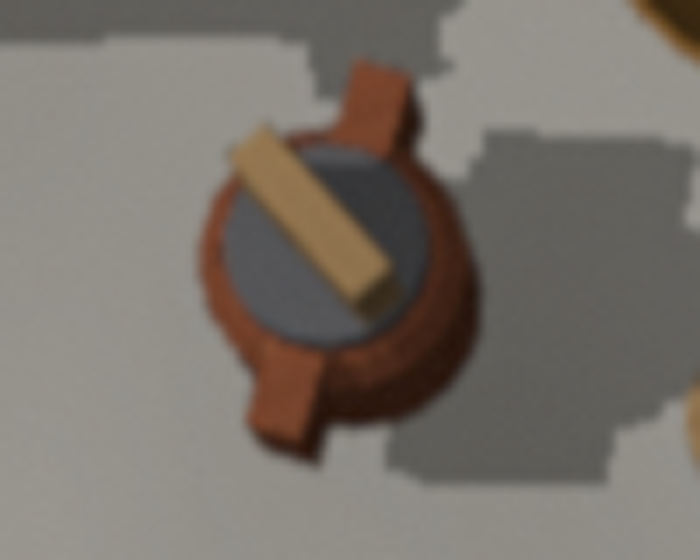

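View pics/tops.png

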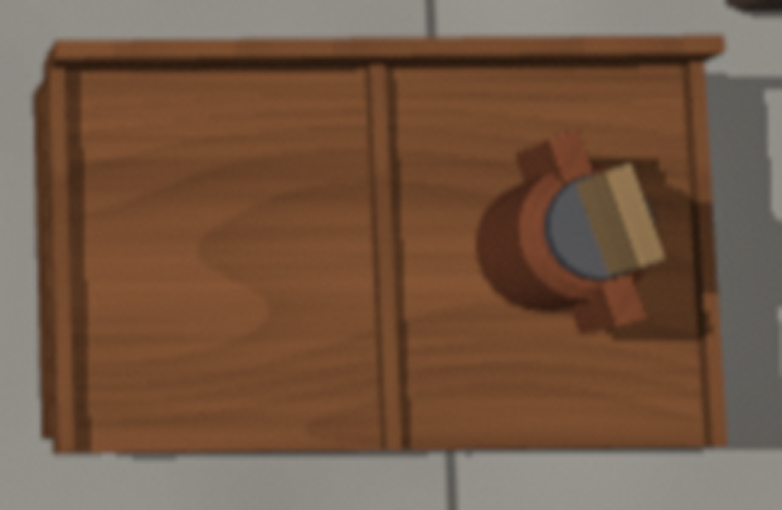

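View pics/scz.png

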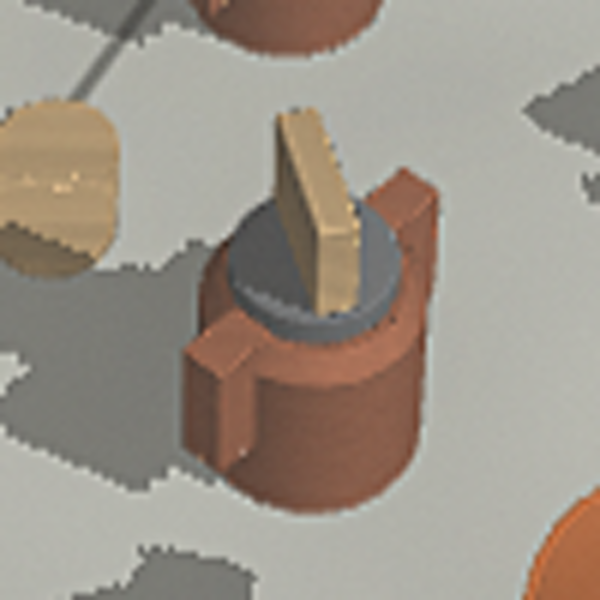

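Run:
```python
from h import *
np.set_printoptions(precision=1,suppress=True)
f=lambda p,s,o:((p[0]+.5)/s-.5+o[0],(p[1]+.5)/s-.5+o[1])
T=np.array([onz("top",f(p,7,(200,140)),126) for p in[(232,155),(265,122),(393,265),(355,298)]]);print(T,T.mean(0))
d=(T[2]+T[3]-T[0]-T[1]);print("wing ang",np.degrees(np.arctan2(d[1],d[0])),np.linalg.norm(d)/2)
S=np.array([onz("scene",f(p,6,(300,270)),126) for p in[(278,114),(316,110),(361,226),(318,234)]]);print(S,S.mean(0))
d=(S[2]+S[3]-S[0]-S[1]);print("wing ang",np.degrees(np.arctan2(d[1],d[0])),np.linalg.norm(d)/2)
E1=onz("top",f((383,65),7,(200,140)),85)
E2=onz("top",f((280,430),7,(200,140)),85);d=E1-E2
print("ears",np.degrees(np.arctan2(d[1],d[0])),np.linalg.norm(d),(E1+E2)/2)
g=lambda p,z:onz("top",f(p,3.4,(380,150)),z)
print("strips z70", [g(p,70) for p in[(50,72),(68,72),(366,68),(386,68),(688,62),(703,62),(55,450),(76,450),(385,448),(404,448),(708,445),(726,445)]])
print("rail top z95",[g(p,95) for p in[(56,42),(722,38)]],"front z60",[g(p,60) for p in[(90,452),(380,450)]])
# others
a=cv2.imread("pics/top0.png");
for c in[(165,270),(298,267)]: print(onz("top",c,126))
```

```text
[[662.3 203.4 126. ]
 [670.8 195.1 126. ]
 [633.9 162.8 126. ]
 [625.5 172.3 126. ]] [648.1 183.4 126. ]
wing ang -139.30206132723373 48.617618332934896
[[633.7 164.5 126. ]
 [627.  174.1 126. ]
 [662.4 205.8 126. ]
 [670.9 195.9 126. ]] [648.5 185.1 126. ]
wing ang 41.01875346121243 48.10961556352292
ears -15.346326043804105 100.3826612092486 [647.2 182.3  85. ]
strips z70 [array([656., -90.,  70.]), array([655.9, -99.9,  70. ]), array([ 657. , -263.5,   70. ]), array([ 657. , -274.5,   70. ]), array([ 659.2, -441. ,   70. ]), array([ 659.1, -449.3,   70. ]), array([449.8, -87.9,  70. ]), array([449.7, -99.1,  70. ]), array([ 449.3, -265.4,   70. ]), array([ 449.2, -275.6,   70. ]), array([ 449.4, -439.7,   70. ]), array([ 449.3, -449.4,   70. ])]
rail top z95 [array([667., -90.,  95.]), array([ 666.8, -448.6,   95. ])] front z60 [array([ 448.8, -108.2,   60. ]), array([ 448.5, -265.6,   60. ])]
[472.4 319.1 126. ]
[475.6  89.3 126. ]
```

Request:
carry_out([
  [1, [0.6, 1, 0.2], 1],
  [1, [0.6, 1, 0.2], 1],
  [1, [0.6, 1, 0.2], 1],
  [1, [0.6, 1, 0.2], 1],
  [1, [0.6, 1, 0], 0],
  [1, [0.6, 1, 0], 0],
  [1, [0.6, 1, 0], 0],
  [1, [0.6, 1, 0], 0],
])

```text
clock: 1.15
tool_pos: [337.5, -247.0, 221.8]
ee_rot: [[-0.0, 0.664, -0.748], [0.0, -0.748, -0.664], [-1.0, -0.0, 0.0]]
ft_force: [0.1, -0.2, 0.1]
gripper_width: 85.3
```

Run:
```python
from h import *
s=arm.sense();print(s["clock"],s["joints"].round(3),s["tool_pos"].round(1),np.degrees(np.arctan2(s["ee_rot"][1,1],s["ee_rot"][0,1])))
```

```text
1.15 [-0.632  0.047 -0.183  1.341  0.     1.784] [ 337.5 -247.   221.8] -48.416318438138006
```

Request:
carry_out([
  [1, [0.4, 0.6, 0], 1],
  [1, [0.4, 0.6, 0], 1],
  [1, [0.4, 0.6, 0], 1],
  [1, [0.4, 0.6, 0], 1],
  [1, [0.4, 0.6, 0], 1],
  [1, [0.4, 0.6, 0], 1],
  [1, [0.4, 0.6, 0], 1],
  [1, [0.4, 0.6, 0], 1],
])

```text
clock: 2.15
tool_pos: [433.4, -103.5, 221.7]
ee_rot: [[-0.0, 0.99, -0.143], [0.0, -0.143, -0.99], [-1.0, -0.0, -0.0]]
ft_force: [0.1, 0.4, 0.1]
gripper_width: 85.4
```

Request:
carry_out([
  [1, [0.4, 0.6, 0], 1],
  [1, [0.4, 0.6, 0], 1],
  [1, [0.4, 0.6, 0], 1],
  [1, [0.4, 0.6, 0], 1],
  [1, [0.4, 0.6, 0], 1],
  [1, [0.4, 0.6, 0], 1],
  [1, [0.4, 0.6, 0], 1],
  [1, [0.4, 0.6, 0], 1],
])

```text
clock: 3.15
tool_pos: [529.3, 40.5, 221.6]
ee_rot: [[-0.001, 0.85, 0.526], [-0.0, 0.526, -0.85], [-1.0, -0.001, -0.0]]
ft_force: [0.4, -0.7, 0.5]
gripper_width: 85.2
```

Request:
carry_out([
  [1, [0.4, 0.6, 0], 1],
  [1, [0.4, 0.6, 0], 1],
  [1, [0.4, 0.6, 0], 1],
  [1, [0.4, 0.6, 0], 1],
  [1, [0.5, 0.6, 0], 1],
  [1, [0.5, 0.6, 0], 1],
  [1, [0.5, 0.6, 0], 1],
  [1, [0.5, 0.6, 0], 1],
])

```text
clock: 4.15
tool_pos: [637.5, 184.4, 221.4]
ee_rot: [[-0.001, 0.313, 0.95], [-0.0, 0.95, -0.313], [-1.0, -0.001, -0.001]]
ft_force: [0.0, 0.8, 1.1]
gripper_width: 85.5
```

Request:
carry_out([
  [1, [0.2, 0, -0.2], 1],
  [1, [0.2, 0, -0.2], 1],
  [1, [0, 0, -0.2], 1],
  [1, [0, 0, -0.2], 1],
  [1, [0, 0, -0.2], 1],
  [1, [0, 0, -0.2], 1],
  [1, [0, 0, -0.2], 1],
  [1, [0, 0, 0], 1],
])

```text
clock: 5.15
tool_pos: [648.7, 183.7, 178.8]
ee_rot: [[-0.002, -0.371, 0.929], [-0.001, 0.929, 0.371], [-1.0, 0.0, -0.002]]
ft_force: [0.5, -0.8, 1.2]
gripper_width: 85.4
```

Request:
carry_out([
  [1, [0, 0, 0], 1],
  [1, [0, 0, 0], 1],
  [1, [0, 0, 0], 1],
  [1, [0, 0, 0], 0.9],
  [1, [0, 0, 0], 0],
  [1, [0, 0, 0], 0],
  [1, [0, 0, 0], 0],
  [1, [0, 0, 0], 0],
])

```text
clock: 6.15
tool_pos: [649.1, 183.9, 179.9]
ee_rot: [[0.0, -0.657, 0.754], [-0.0, 0.754, 0.657], [-1.0, -0.0, -0.0]]
ft_force: [-0.3, -0.3, 0.1]
gripper_width: 85.3
```

Run:
```python
from h import *
s=arm.sense();print(s["clock"],s["joints"].round(3),s["tool_pos"].round(1),np.degrees(np.arctan2(s["ee_rot"][1,1],s["ee_rot"][0,1])))
for n in("wrist","scene","top"): cv2.imwrite(f"pics/{n}1.png",imaging.snapshot(n)[:,:,::-1])
```

```text
6.15 [ 0.276  0.51   0.356  1.417 -0.    -0.441] [649.1 183.9 179.9] 131.05965228346162
```

View pics/wrist1.png

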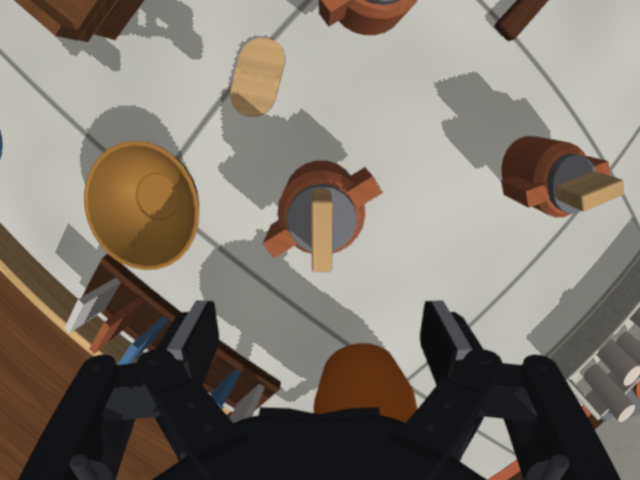

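View pics/scene1.png

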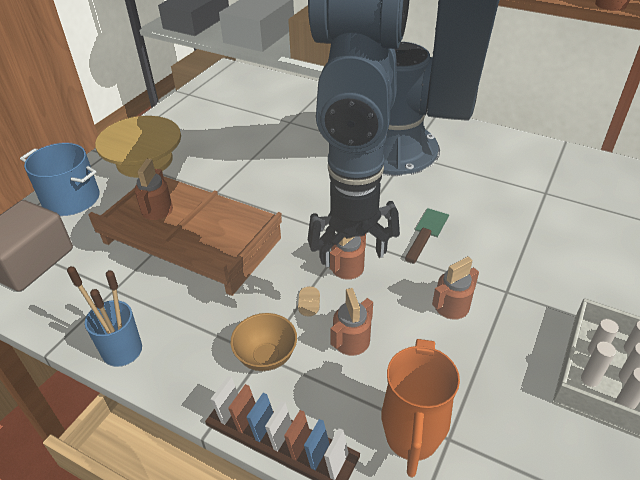

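Run:
```python
from h import *
s=arm.sense();c=imaging.get_calibration("wrist");T=np.array(c["tool_from_camera"]);m=c["mtx"]
for uv in[(312,272),(332,270),(331,193),(313,193)]:
    v=np.array([uv[0]-m[0,2],uv[1]-m[1,2]]);r=np.hypot(*v);th=r/m[0,0]
    d=np.array([np.sin(th)*v[0]/r,-np.sin(th)*v[1]/r,-np.cos(th)])
    o=s["ee_rot"]@T[:3,3]+s["tool_pos"];d=s["ee_rot"]@T[:3,:3]@d
    print((o+d*(126-o[2])/d[2]).round(1))
print(proj("scene",s["tool_pos"]),proj("scene",[648,184,126]))
```

```text
[669.4 196.1 126. ]
[659.4 205.4 126. ]
[620.2 169.6 126. ]
[627.6 161.  126. ]
(np.float64(352.3813660422496), np.float64(277.435215391316)) (np.float64(352.16538728562983), np.float64(297.5241742586985))
```

Request:
carry_out([
  [1, [0, 0, -0.6], 0],
  [1, [0, 0, -0.6], 0],
  [1, [0, 0, -0.6], 0],
  [1, [0, 0, -0.6], 0],
  [0.6, [0, 0, -0.4], 0],
  [0, [0, 0, 0], 0],
  [0, [0, 0, 0], 0],
  [0, [0, 0, 0], 0],
], grip_force=50)

```text
clock: 7.3
tool_pos: [649.6, 184.0, 96.7]
ee_rot: [[0.001, -0.657, 0.754], [0.0, 0.754, 0.657], [-1.0, -0.001, 0.001]]
ft_force: [0.3, 0.1, -0.4]
gripper_width: 12.4
```

Request:
carry_out([
  [0, [0, 0, 0], 0],
  [0, [0, 0, 0], 0],
  [0, [0, 0, 0], 0],
  [0, [0, 0, 0], 0],
  [0, [0, 0, 0], 0],
  [0, [0, 0, 0], 0],
  [0, [0, 0, 0], 0],
  [0, [0, 0, 0], 0],
])

```text
clock: 8.3
tool_pos: [649.1, 183.9, 95.8]
ee_rot: [[-0.0, -0.657, 0.754], [-0.0, 0.754, 0.657], [-1.0, -0.0, -0.0]]
ft_force: [-0.4, 0.8, -0.4]
gripper_width: 0.4
```

Run:
```python
from h import *
s=arm.sense();print(s["clock"],s["tool_pos"].round(1),s["torque"].round(2))
cv2.imwrite("pics/wrist2.png",imaging.snapshot("wrist")[:,:,::-1])
```

```text
8.3 [649.1 183.9  95.8] [ 0.02 -0.    0.02]
```

View pics/wrist2.png

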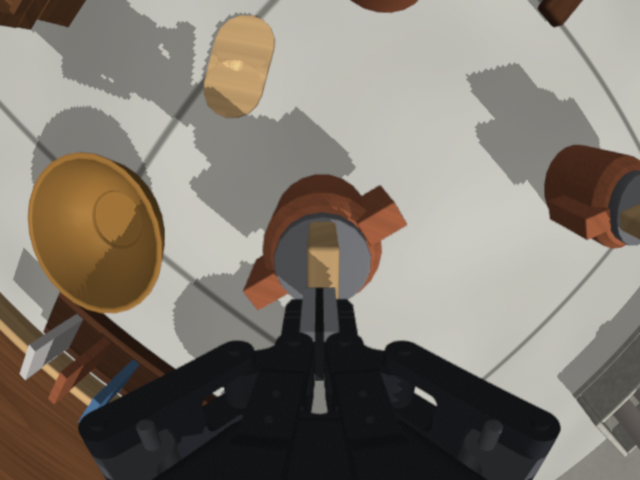

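```bash
cat >> h.py <<'E'
def pw(P):
    s=arm.sense();c=imaging.get_calibration("wrist");T=np.array(c["tool_from_camera"]);m=c["mtx"]
    q=s["ee_rot"].T@(np.asarray(P,float)-s["tool_pos"]); q=T[:3,:3].T@(q-T[:3,3])
    r=np.hypot(q[0],q[1]);th=np.arctan2(r,-q[2])
    return (m[0,2]+m[0,0]*th*q[0]/r, m[1,2]-m[0,0]*th*q[1]/r)
def pwt(t):
    s=arm.sense();return pw(s["ee_rot"]@np.array(t,float)+s["tool_pos"])
E
python3 - <<'E'
from h import *
np.set_printoptions(precision=1,suppress=True)
for w in(-25,25):
  for z in(126,86):
    a=np.radians(41);print(w,z,np.array(pw([648.3+w*np.cos(a),184.3+w*np.sin(a),z])))
for t in[(0,0,0),(0,0,-11),(0,0,11),(-20,0,-11)]:print(t,np.array(pwt(t)))
s=imaging.snapshot("scene");print(proj("scene",arm.sense()["tool_pos"]))
cv2.imwrite("pics/sc2.png",cv2.resize(s[180:380,240:460,::-1],None,fx=3.2,fy=3,interpolation=cv2.INTER_CUBIC))
E
```

```text
-25 126 [319.8 249.1]
-25 86 [319.5 221.8]
25 126 [319.6 346.5]
25 86 [319.4 305.7]
(0, 0, 0) [317.8 274. ]
(0, 0, -11) [317.8 254.4]
(0, 0, 11) [317.8 292.7]
(-20, 0, -11) [317.7 270.4]
(np.float64(351.52594844149087), np.float64(308.75852797630614))
```

View pics/sc2.png

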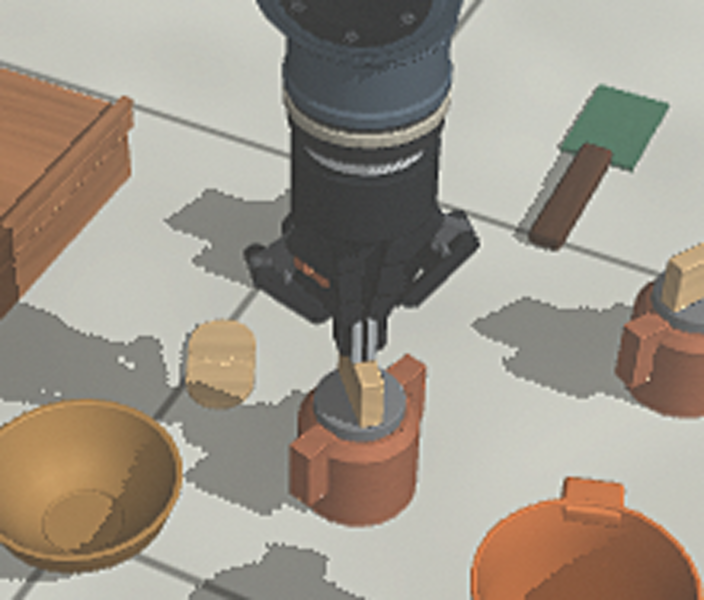

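Run:
```python
from h import *
np.set_printoptions(precision=1,suppress=True)
p=arm.sense()["tool_pos"]
for dz in(0,10,20,30,40): print(dz,np.array(proj("scene",p+[0,0,dz])),*[np.array(pwt((-dz,y,z))) for y,z in((0,-11),(0,11),(-42.5,-11),(-42.5,11))])
w=imaging.snapshot("wrist");cv2.imwrite("pics/w3.png",cv2.resize(w[200:380,220:420,::-1],None,fx=3.3,fy=3.3,interpolation=cv2.INTER_CUBIC))
```

```text
0 [351.5 308.8] [317.8 254.4] [317.8 292.7] [235.8 254.1] [239.3 291.8]
10 [351.6 305.2] [317.7 262. ] [317.8 301.7] [231.7 261.5] [235.6 300.7]
20 [351.7 301.6] [317.7 270.4] [317.8 311.7] [227.1 269.7] [231.6 310.3]
30 [351.8 298. ] [317.6 279.8] [317.7 322.6] [222.1 278.8] [227.3 320.9]
40 [351.9 294.3] [317.6 290.3] [317.7 334.6] [216.7 289. ] [222.6 332.5]
```

View pics/w3.png

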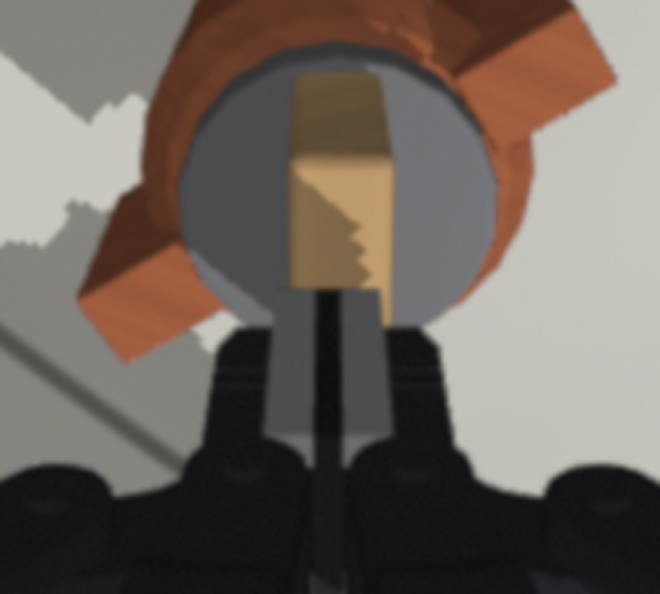

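Request:
carry_out([
  [0.6, [0, 0, 0.1], 0],
  [0.6, [0, 0, 0], 0],
  [0.6, [0, 0, 0], 0],
  [0.6, [0, 0, 0], 0],
  [0.6, [0, 0, -0.3], 0],
  [0.6, [0, 0, -0.3], 0],
  [0.6, [0, 0, -0.3], 0],
  [0.6, [0, 0, -0.3], 0],
])

```text
clock: 9.45
tool_pos: [648.9, 183.8, 61.9]
ee_rot: [[-0.001, -0.657, 0.754], [-0.0, 0.754, 0.657], [-1.0, 0.0, -0.001]]
ft_force: [-0.5, 0.3, -1.1]
gripper_width: 51.2
```

Run:
```python
from h import *
w=imaging.snapshot("wrist");cv2.imwrite("pics/w4.png",w[:,:,::-1])
s=imaging.snapshot("scene");cv2.imwrite("pics/s4.png",cv2.resize(s[180:380,240:460,::-1],None,fx=3,fy=3,interpolation=cv2.INTER_CUBIC))
```

```text
(no output)
```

View pics/w4.png

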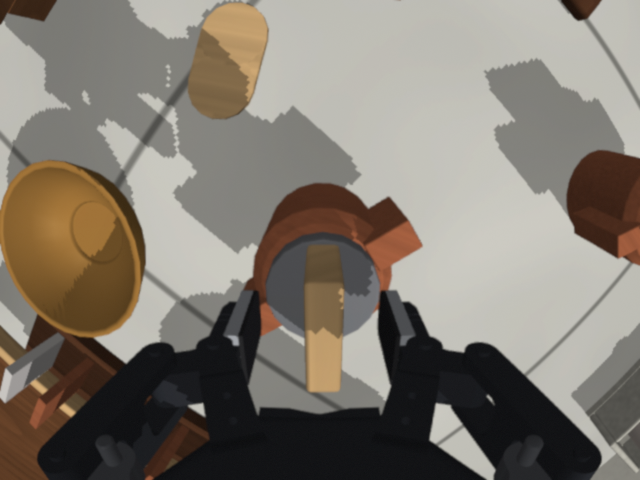

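View pics/s4.png

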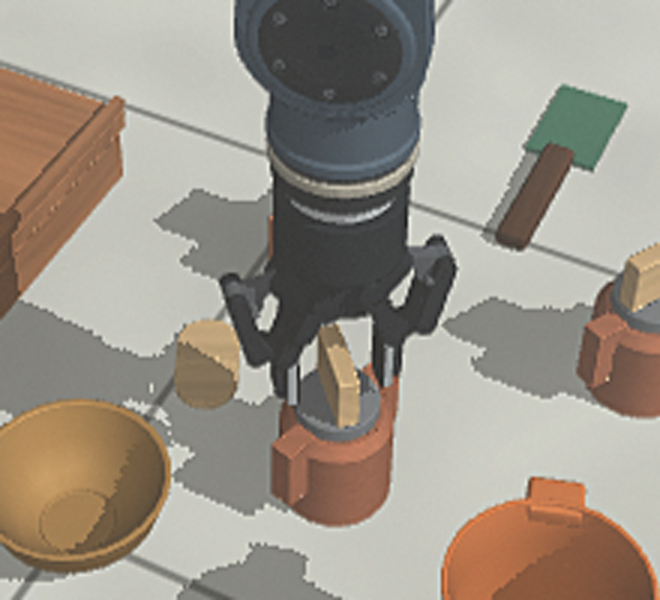

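Request:
carry_out([
  [0, [0, 0, 0], 0],
  [0, [0, 0, 0], 0],
  [0, [0, 0, 0], 0],
  [0, [0, 0, 0], 0],
  [0, [0, 0, 0], 0],
  [0, [0, 0, 0], 0],
  [0, [0, 0, 0], 0],
  [0, [0, 0, 0], 0],
], grip_force=50)

```text
clock: 10.55
tool_pos: [649.1, 184.3, 63.3]
ee_rot: [[0.0, -0.657, 0.753], [0.001, 0.753, 0.657], [-1.0, 0.0, 0.001]]
ft_force: [-4.0, 3.7, 4.7]
gripper_width: 13.3
```

Run:
```python
from h import *
w=imaging.snapshot("wrist");cv2.imwrite("pics/w5.png",w[:,:,::-1])
```

```text
(no output)
```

View pics/w5.png

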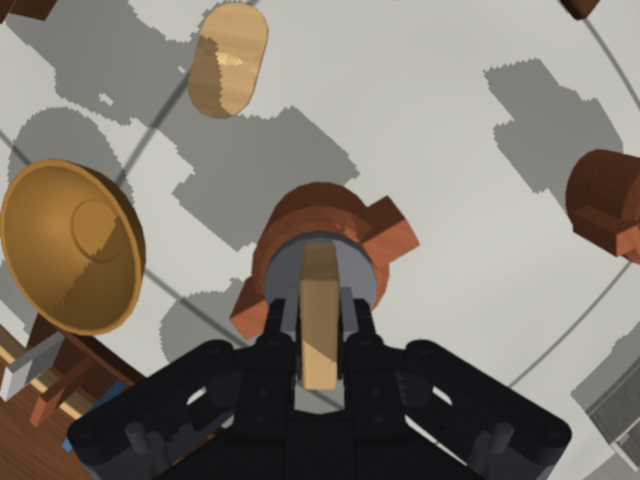

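Request:
carry_out([
  [0, [0, 0, 0], -0.8],
  [0, [0, 0, 0], -0.8],
  [0, [0, 0, 0], -0.8],
  [0, [0, 0, 0], -0.8],
  [0, [0, 0, 0], -0.8],
  [0, [0, 0, 0], -0.8],
  [0, [0, 0, 0], -0.8],
  [0, [0, 0, 0], -0.8],
])

```text
clock: 11.6
tool_pos: [649.1, 183.9, 63.2]
ee_rot: [[0.0, -0.156, 0.988], [-0.0, 0.988, 0.156], [-1.0, -0.0, 0.0]]
ft_force: [-2.8, 2.8, 4.3]
gripper_width: 13.3
```

Request:
carry_out([
  [0, [0, 0, 0], -0.8],
  [0, [0, 0, 0], -0.8],
  [0, [0, 0, 0], -0.8],
  [0, [0, 0, 0], -0.8],
  [0, [0, 0, 0], -0.8],
  [0, [0, 0, 0], -0.8],
  [0, [0, 0, 0], -0.8],
  [0, [0, 0, 0], 0],
])

```text
clock: 12.6
tool_pos: [649.5, 183.4, 63.1]
ee_rot: [[0.001, 0.324, 0.946], [-0.001, 0.946, -0.324], [-1.0, -0.001, 0.001]]
ft_force: [-0.8, -1.0, 3.7]
gripper_width: 13.5
```

Run:
```python
from h import *
s=arm.sense();print(s["torque"],s["joints"].round(2),np.degrees(np.arctan2(s["ee_rot"][1,1],s["ee_rot"][0,1])))
w=imaging.snapshot("wrist");cv2.imwrite("pics/w6.png",w[:,:,::-1])
```

```text
[-0.0958727   0.25329607  0.03728856] [ 0.28  0.56  0.14  1.15 -0.    0.61] 71.09904789980128
```

View pics/w6.png

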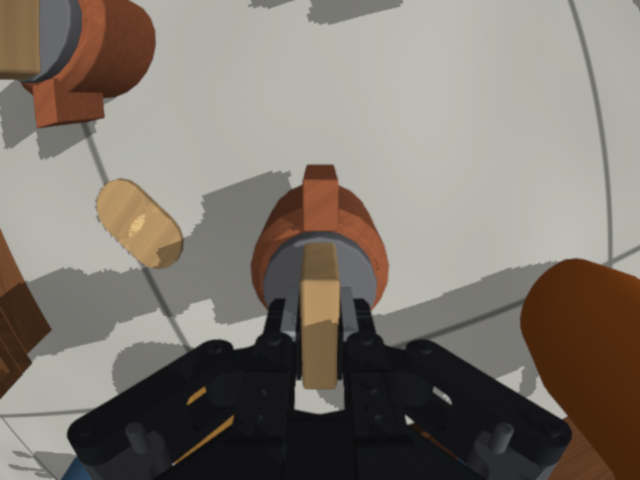

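Request:
carry_out([
  [0, [0, 0, 0.2], 0],
  [0, [0, 0, 0.4], 0],
  [0, [0, 0, 0.5], 0],
  [0, [0, 0, 0.6], 0],
  [0, [0, 0, 0.6], 0],
  [0, [0, 0, 0.6], 0],
  [0, [0, 0, 0.5], 0],
  [0, [0, 0, 0.2], 0],
])

```text
clock: 13.65
tool_pos: [649.5, 184.0, 172.2]
ee_rot: [[0.001, 0.324, 0.946], [0.0, 0.946, -0.324], [-1.0, 0.001, 0.001]]
ft_force: [0.0, 0.4, -6.9]
gripper_width: 13.2
```

Request:
carry_out([
  [0, [-0.1, -0.3, 0], 0],
  [0, [-0.1, -0.5, 0], 0],
  [0, [-0.2, -0.7, 0], 0],
  [0, [-0.2, -0.8, 0], 0],
  [0, [-0.2, -0.8, 0], 0],
  [0, [-0.2, -0.8, 0], 0],
  [0, [-0.2, -0.8, 0], 0],
  [0, [-0.2, -0.8, 0], 0],
])

```text
clock: 14.65
tool_pos: [606.6, 17.0, 171.0]
ee_rot: [[0.0, 0.325, 0.946], [-0.0, 0.946, -0.325], [-1.0, -0.0, 0.0]]
ft_force: [0.6, 0.1, -6.6]
gripper_width: 13.1
```

Run:
```python
from h import *
s=arm.sense();print(s["ft_force"],s["torque"],s["tool_pos"])
w=imaging.snapshot("scene");cv2.imwrite("pics/s7.png",w[:,:,::-1])
```

```text
[ 0.56203991  0.0894351  -6.64065715] [ 0.00204421 -0.03564203  0.01301532] [606.62857078  17.01061016 171.02522671]
```

View pics/s7.png

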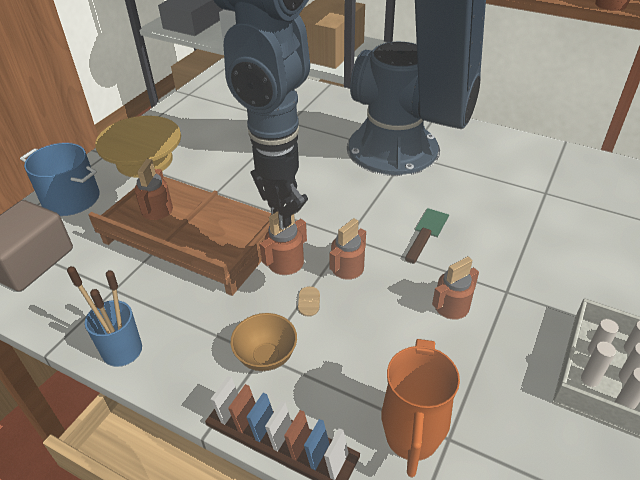

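Request:
carry_out([
  [0, [-0.2, -0.8, 0], 0],
  [0, [-0.2, -0.8, 0], 0],
  [0, [-0.2, -0.8, 0], 0],
  [0, [-0.2, -0.8, 0], 0],
  [0, [-0.2, -0.8, 0], 0],
  [0, [-0.2, -0.8, 0], 0],
  [0, [-0.2, -0.7, 0], 0],
  [0, [-0.2, -0.5, 0], 0],
])

```text
clock: 15.7
tool_pos: [558.6, -162.5, 171.0]
ee_rot: [[0.0, 0.325, 0.946], [-0.0, 0.946, -0.325], [-1.0, -0.0, 0.0]]
ft_force: [0.6, 0.8, -6.6]
gripper_width: 13.2
```

Request:
carry_out([
  [0, [-0.2, -0.4, 0], 0],
  [0, [0, -0.2, 0], 0],
  [0, [0, 0, -0.1], 0],
  [0, [0, 0, -0.2], 0],
  [0, [0, 0, -0.2], 0],
  [0, [0, 0, -0.2], 0],
  [0, [0, 0, 0], 0],
  [0, [0, 0, 0], 0],
])

```text
clock: 16.7
tool_pos: [553.2, -179.1, 150.0]
ee_rot: [[0.0, 0.324, 0.946], [-0.0, 0.946, -0.324], [-1.0, -0.0, 0.0]]
ft_force: [0.5, -0.5, -5.6]
gripper_width: 13.1
```

Run:
```python
from h import *
s=arm.sense();print(s["ft_force"],s["torque"],s["tool_pos"])
for n in("scene","top"):
  w=imaging.snapshot(n);cv2.imwrite(f"pics/{n}8.png",w[:,:,::-1])
a=cv2.imread("pics/top8.png");cv2.imwrite("pics/top8z.png",cv2.resize(a[150:300,380:610],None,fx=3.4,fy=3.4))
a=cv2.imread("pics/scene8.png");cv2.imwrite("pics/scene8z.png",cv2.resize(a[130:310,80:300],None,fx=3.3,fy=3.3))
```

```text
[ 0.4741126  -0.53105015 -5.57081878] [ 0.01086981 -0.02499353  0.03846319] [ 553.23947634 -179.08674687  149.96380178]
```

View pics/top8z.png

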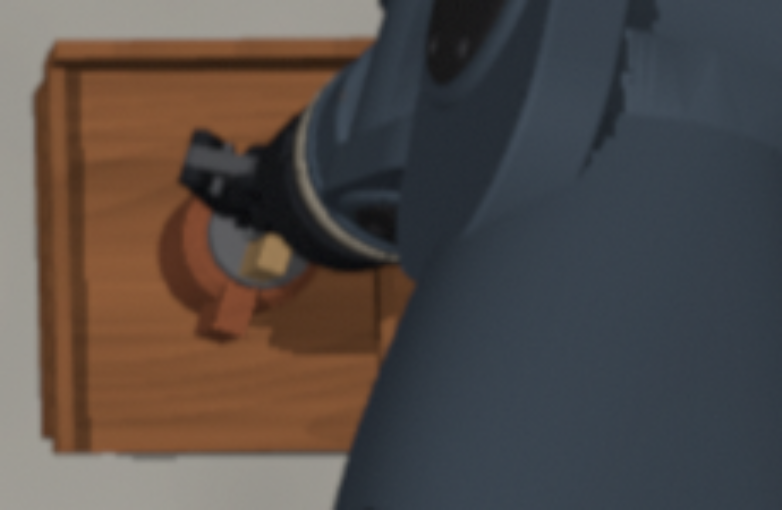

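View pics/scene8z.png

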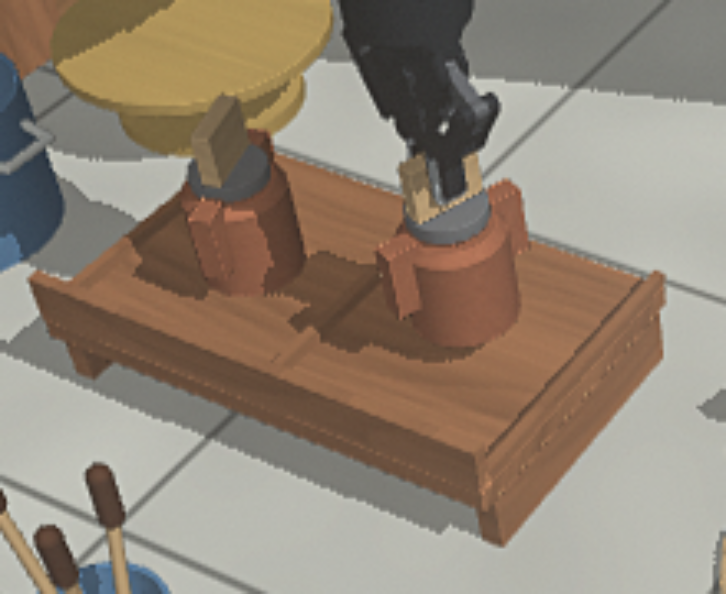

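Request:
carry_out([
  [0, [0, -0.1, -0.2], 0],
  [0, [0, 0, -0.2], 0],
  [0, [0, 0, -0.1], 0],
  [0, [0, 0, -0.1], 0],
  [0, [0, 0, -0.1], 0],
  [0, [0, 0, -0.1], 0],
  [0, [0, 0, -0.05], 0],
  [0, [0, 0, 0], 0],
])

```text
clock: 17.8
tool_pos: [553.3, -182.0, 124.7]
ee_rot: [[0.001, 0.324, 0.946], [-0.0, 0.946, -0.324], [-1.0, 0.0, 0.001]]
ft_force: [-1.4, 1.6, -0.5]
gripper_width: 12.9
```

Run:
```python
from h import *
s=arm.sense();print(s["ft_force"],s["torque"],s["tool_pos"])
w=imaging.snapshot("scene");cv2.imwrite(f"pics/s9.png",cv2.resize(w[130:310,80:300,::-1],None,fx=3.3,fy=3.3))
```

```text
[-1.43547977  1.55140517 -0.47814563] [ 0.32578954  0.23524928 -0.01353066] [ 553.3487921  -182.03855732  124.7433979 ]
```

View pics/s9.png

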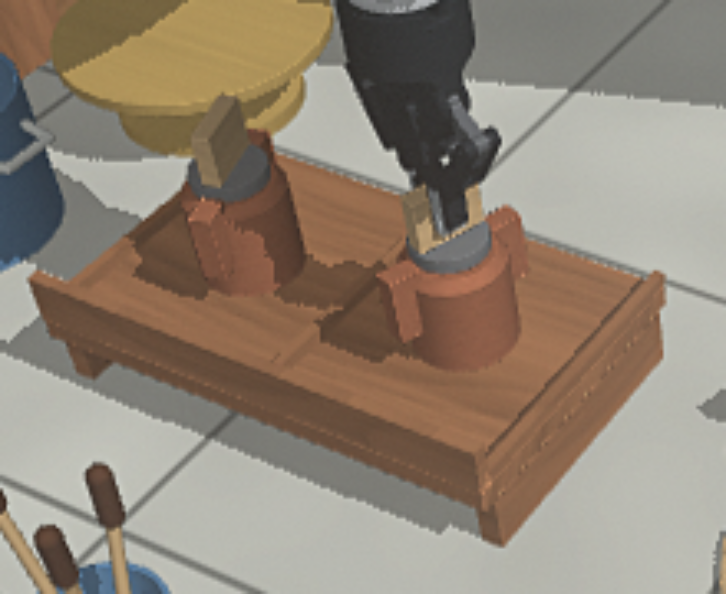

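Request:
carry_out([
  [0, [0, 0, -0.05], 0],
  [0, [0, 0, 0], 0],
  [0, [0, 0, 0], 0],
  [0.6, [0, 0, 0], 0],
  [0.6, [0, 0, 0], 0],
  [0.6, [0, 0, 0], 0],
  [0.6, [0, 0, 0], 0],
  [0.6, [0, 0, 0], 0],
])

```text
clock: 18.85
tool_pos: [553.1, -182.2, 122.8]
ee_rot: [[-0.0, 0.324, 0.946], [-0.0, 0.946, -0.324], [-1.0, -0.0, -0.0]]
ft_force: [-0.3, -0.4, -0.3]
gripper_width: 51.5
```

Request:
carry_out([
  [0.6, [0, 0, 0.2], 0],
  [0.6, [0, 0, 0.4], 0],
  [0.6, [0, 0, 0.6], 0],
  [0.6, [0, 0, 0.7], 0],
  [0.6, [0, 0, 0.7], 0],
  [0.6, [0, 0, 0.7], 0],
  [0.6, [0, 0, 0.4], 0],
  [0.6, [0, 0, 0], 0],
])

```text
clock: 19.85
tool_pos: [553.6, -182.3, 234.9]
ee_rot: [[0.002, 0.324, 0.946], [-0.001, 0.946, -0.324], [-1.0, -0.0, 0.002]]
ft_force: [0.2, -0.7, -1.1]
gripper_width: 51.2
```

Request:
carry_out([
  [0.6, [-0.8, 0.8, 0.2], 0],
  [0.6, [-0.8, 0.8, 0.2], 0],
  [0.6, [-0.8, 0.8, 0.2], 0],
  [0.6, [-0.8, 0.8, 0], 0],
  [0.6, [-0.8, 0.8, 0], 0],
  [0.6, [-0.8, 0.8, 0], 0],
  [0.6, [0, 0.5, 0], 0],
  [0.6, [0, 0, 0], 0],
])

```text
clock: 20.85
tool_pos: [409.5, -22.6, 251.6]
ee_rot: [[0.0, 0.323, 0.947], [-0.0, 0.947, -0.323], [-1.0, -0.0, 0.0]]
ft_force: [0.1, -0.1, -0.6]
gripper_width: 51.3
```

Run:
```python
from h import *
s=arm.sense();print(s["clock"],s["ft_force"],s["tool_pos"])
for n in("scene","top"):
  w=imaging.snapshot(n);cv2.imwrite(f"pics/{n}10.png",w[:,:,::-1])
a=cv2.imread("pics/top10.png");cv2.imwrite("pics/top10z.png",cv2.resize(a[150:300,380:610],None,fx=3.4,fy=3.4))
```

```text
20.85 [ 0.08518844 -0.06796279 -0.63740692] [409.53709733 -22.55565864 251.62327926]
```

View pics/top10.png

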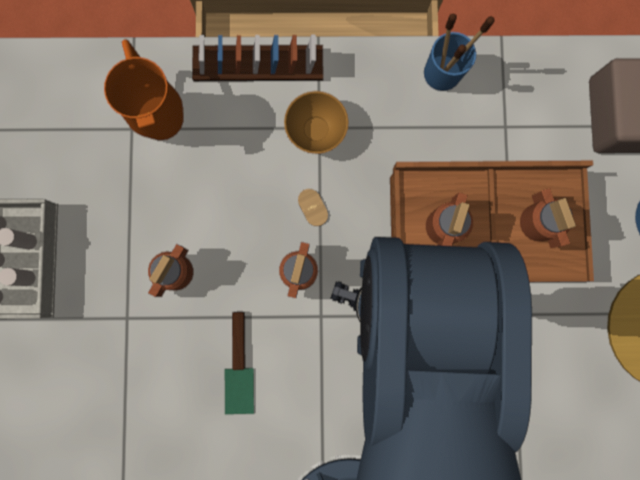

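View pics/top10z.png

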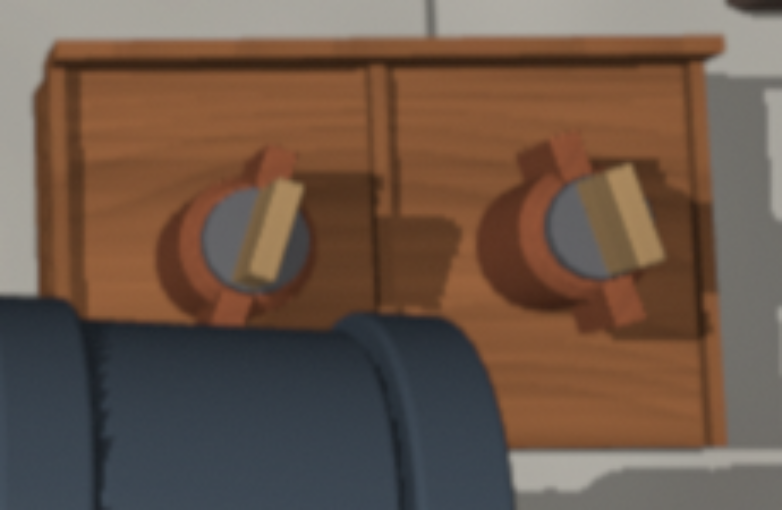

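View pics/scene10.png

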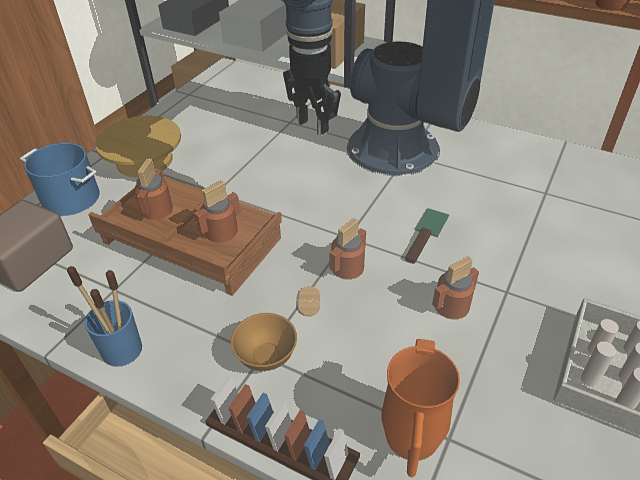

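Run:
```python
from h import *
f=lambda p:((p[0]+.5)/3.4-.5+380,(p[1]+.5)/3.4-.5+150)
for q in ([(280,178),(305,185),(275,285),(250,277)],[(607,172),(632,162),(666,258),(640,270)]):
  T=np.array([onz("top",f(p),186) for p in q]);d=T[0]+T[1]-T[2]-T[3];print(T.mean(0).round(1),np.degrees(np.arctan2(d[1],d[0])).round(1))
e=onz("top",f((274,152)),145)-onz("top",f((231,310)),145);print("ear",np.degrees(np.arctan2(e[1],e[0])))
```

```text
[ 551.8 -182.1  186. ] -18.6
[ 558.2 -357.7  186. ] 16.1
ear -16.98707624521136
```

The jar's axis measures (551.8, −182.1), against my estimate of (551, −182) for the bay middle. The wing and ears agree within about 2°. It stands upright, so I'm handing in.

Run:
```python
from h import *
print(ticket.job_done())
```

```text
the job is handed in; nothing more can be done
None
```

I tightened the askew cap clockwise while its jar stood on the bench, then set the jar down and released it in the middle of the empty bay. I handed the job in at about 21 s.

**Tightening:** I turned the cap by 60°. The images had shown it about 56° loose, so it ended at the stop.

**First grip missed:** The fingers shut just above the wing. In the wrist and scene images the fingertips sat about 35 mm higher than the reported TCP. I lowered by that amount and gripped again, and the second grip held (13.3 mm opening on the 14 mm wing). Nothing was disturbed, but the disagreement remains unexplained.

**Last checks:**
- **Jar position:** its axis measured (551.8, −182.1) mm against an estimated bay middle of about (551, −182) mm.
- **Cap:** wing and ears agreed within about 2°.
- **Standing:** the jar looked upright on the board in both views. Upright was judged by eye, not measured.
- **Other jars and arm:** the two tight jars looked unmoved in the top view. The gripper was clear of everything, with about 0.6 N on the force sensor.

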